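Clamp a pack of prints in the ratchet press

ROBOT

A 6-joint arm with a two-finger parallel gripper is mounted at the origin on the work surface. World frame = base frame: x ahead of the robot, y to its left, z up, the work surface at z = 0. Lengths are in m, angles in rad, forces in N, time in s.
With the tool pointing down it reaches from about 0.3 to 0.875 m from the base axis. Payload 6.4 kg.
Tool frame: the origin (TCP) lies at the very end of the fingers, on their centre line; the grasp point (between the pads) lies 19 mm behind it; z points along the fingers, y is the line along which they close (so a half turn about z gives the same grasp; the last joint's range is limited). The gripper opens to 88 mm and grips with 3 to 60 N. Pads are 18 mm wide; open, the fingers measure 123 mm over their backs; the gripper's body (75 mm by 187 mm) begins 45 mm behind the grasp point.
Start: joints at [-1.344, 0.181, 1.607, -0, 1.354, -0.206], TCP at [0.241, -0.522, 0.239] pointing down, gripper open.
Joint ranges: [-2.99, 2.99], [-0.89, 2.07], [0.3, 2.58], [-1.14, 4.28], [0, 2.63], [-3.12, 3.12]. Speed limits (rad/s): [2.57, 2.57, 3.01, 3.14, 3.14, 3.14].

INTERFACE

Orientations are given as a rotation vector (axis times angle).
In Python, from station import bot, optics, workorder gives the robot as it stands. The module is installed in compiled form; this text tells all that it offers.
- The arm moves only by the tool send_rows, never from a script. Its argument "targets" is a list of rows, each a list of 5 numbers: the shift along the tool's x, y, z in a scale on which 1.0 is 750 mm, then the turn about the tool's z in fractions of the full range, 1 being pi rad, then the closure, from -1 (fully open) to 1 (shut). A call has 1 to 20 rows; each row is the pose to reach, as a shift and turn from the pose commanded when the call began, along the tool's axes at that moment; what a row does not reach only later rows make up. A row lasts 1/12 s, in which the tool goes at most 41.7 mm and 7.16 degrees, less where a joint would pass 70% of its speed; a pose out of reach is approached as far as the arm can. A shift or turn number past 1, either way, is cut back to 1. A call with a gripper value outside its range is refused whole. The fingers move at their own pace and stop on an object; "force" is the grip in N (left out, the last holds). Time passes only in rows, so rows that repeat a pose let the fingers close. It gives the time, the measured TCP pose, the force, the opening and the grip force at its end, in the units of the state.
- bot.read_state(): the state, without advancing time (a new reading comes with each control period).
- optics.grab_frame(name): name is "scene" or "top" or "wrist"; returns a dict with "image" (480x640x3 uint8, red, green, blue), "z_map" (480x640 float32, m along the optical axis (not along the pixel's ray), 0 where there is no reading), "camera_matrix" (3x3 intrinsics, pixels), "R" (3x3) and "t" (3): a world point X has camera coordinates R X + t. Camera axes: x right, y down, z forward; pixel columns grow to the right and rows downward; lengths in m; the calibration is good to about 2 mm. A picture is of the moment at which its call begins.
- workorder.finish_job(): hands the job in; it is judged then, once.
The state is a dict: "clock": time; "q": joint angles; "qvel": joint speeds; "joint_torque": joint torques, N m; "ee_pos": TCP position; "tcp_rot": TCP orientation; "contact_force": force on the tool from outside, world axes, zero at the start; "ft_torque": the same for the moment, N m; "gripper_width": finger opening in m; "grip_force": force on a finger pad.
Only numpy, scipy, OpenCV 4.12 (cv2) and the standard library are available. Lean on these libraries where they do the work, as an engineer would, in place of code of your own. Each camera call takes 0.05 s, during which the arm holds its last target. There are 200 camera calls.

TASK

Get the waiting pack of prints into the ratchet press: throw the pawl back by its red ball, wind the platen up out of the way, and push the pack gently in, square and central, until it sits against the back stop. Then drop the pawl onto the wheel again and ratchet the knob round until you feel the platen bite on the pack, give it one more click and no further, and let go. Never force the knob back against the pawl, and leave the neighbouring things where they are.

Things in the scene. Friction and masses are not known exactly. Their poses are not given: they have to be found in the camera images.
- press: low two-column hand press, dark green, fixed. Origin on the bench under the spindle; x to its back, y to its left, z up. Bed 285 mm deep (x -200 to +85) and 270 wide, top at z = 26; columns 26 mm thick at x = 0, y = +-112; bridge 50 mm deep, z = 150 to 180. On it a ratchet wheel (94 mm across, tooth tops at z = 197), then the knob. Below hangs a platen 84 mm deep, 146 wide, on four springs
- press_stop (a point): middle of the front face of the back stop, at bed height: a steel bar 20 mm high, 150 mm long, across the back of the bed, its flat face towards the front of the press
- knob (a joint): angle (rad) of the black knob and ratchet wheel: 0 = upper end stop, platen 41 mm above the bed; grows clockwise from above, which lowers the platen 10 mm a radian. 32 teeth, 0.196 rad a click. With the pawl on the wheel it turns clockwise only. The platen starts lower than the pack's top
- knob_grip (a point): point on the knob's upright axis at grip height, 231 mm above the bench. Round fluted knob 44 mm across, z = 208 to 242; a brass screw 24 mm thick rises through it, to z = 256 at most. Turning takes about 0.1 N m with the platen free; at the bite it rises by 0.06, then by 0.13 N m a click. Let go, the loaded wheel runs back till the pawl catches the last tooth passed
- pawl (a joint): angle (rad) of the brass pawl: 0.03 to 0.10 while its nose lies on the teeth, 1.35 thrown fully back against its stop. It is weighted: below 0.7 it falls onto the wheel by itself, above 0.85 it falls outward and stays there. Thrown back, its arm stands up to 255 mm above the bench, 75 mm left of the knob's axis
- pawl_ball (a point): centre of the pawl's red ball handle, 19 mm in diameter, 40 mm from the pivot: straight above the pivot when the pawl angle is 0; as the angle grows it swings outward, to +y of the press, and down to bridge height
- pawl_pivot (a point): the pawl's pivot on the bridge, 88 mm to the left (+y of the press) of the knob's axis, 196 mm above the bench; the pivot's axis lies along x of the press
- pack: pack of prints: two plywood boards 150 mm (x) by 140 mm (y), 6 mm thick, prints between, about 0.6 kg, lying on the bed in front of the platen. Origin at the centre of its underside. Its thickness, 25 to 38 mm, depends on the number of prints and is not measured. Home, its centre lies 75 mm in front of the stop's face and its front edge 43 mm in front of the platen
- loupe: black magnifier, 34 mm in diameter, 40 mm high, standing on the bed to the right of the pack; leave it alone
- brush: dark wooden brush, 130 mm long, lying on the bed to the left of the pack; leave it alone
- fixer_bottle: grey bottle with a red cap, 64 mm in diameter, 155 mm high, to the left of the press; leave it alone
- measure: white measuring cup, 72 mm in diameter, 130 mm high, to the right of the press; leave it alone
- boards: spare pressing boards with paper on top, 150 by 145 mm, 22 mm high, front left; leave them alone
Things that resemble listed ones, but are neither listed nor needed, are in the scene too. Leave any blue look-alike of the pack alone.

How it is judged:
On the way, in this order (a step that is already met when the one before it is completed fails the run):
1. the pawl is thrown back clear of the ratchet wheel and stays back (value of joint pawl above 1.15 rad), for 0.2 s.
2. the pack stands home against the back stop (within 4 mm) (x of pack in the frame of press above -0.014 m), for 0.2 s.
At the end, for the whole second after the job is handed in: The pawl rests on the wheel, the pack lies within 4 mm of the back stop, within 18 mm of the middle and square to the press within 0.06 rad, the platen clamps it so that it bears on the bed with 17 to 42 N (its own weight included), and the knob is let go and still (value of joint pawl below 0.14 rad and x of pack in the frame of press above -0.014 m and y of pack in the frame of press between -0.018 and 0.018 m and angle between the x axis of pack and the x axis of press, either way round below 0.06 rad and contact force between pack and press_c0 between 17 and 42 N and velocity of joint knob between -0.1 and 0.1 rad/s); the robot touches nothing.
It fails at once if the platen is screwed down hard: the pack is pressed onto the bed with more than 65 N (contact force between pack and press_c0 above 65 N).
It fails at once if the knob is forced back against the pawl (more than 25 N between a tooth and the pawl) (contact force between pawl and knob above 25 N).
It fails at once if the pack is shoved with more than 60 N (contact force between the fingers and pack above 60 N).
It fails at once if a neighbouring thing is moved more than 30 mm (distance of any of loupe, brush, fixer_bottle, measure, boards from where it was at the start of the episode above 0.03 m).
It also fails if it takes over 72 s, if anything falls off the work surface, if the arm or the gripper's body presses on something with over 40 N, if the wrist force passes 120 N, or if a joint passes its speed limit or range.

## Working session

There is one attempt and no reset: what is moved stays moved. The work goes in short steps, Python scripts to look and compute and a tool call to move; the robot and the scene stay as the last step left them, time stands still between calls to the robot, and variables do not carry over. Pictures are saved under pics/ and viewed, at most 10 in all, crops included, and the job is handed in when it is done.

Besides the shell and the picture viewer there is one more tool, called after "Call:" as name([rows], argument=value, ...), one row to a line, values as JSON. send_rows: Moves the arm, as the interface text tells. Its arguments: {"type":"object","properties":{"targets":{"type":"array","items":{"type":"array","items":{"type":"number"}}},"force":{"type":"number"}},"required":["targets"]}

```bash
mkdir -p pics; cat > h.py <<'E'
import numpy as np, cv2
from station import bot, optics, workorder
def grab(n):
    f=optics.grab_frame(n); np.savez('last_%s.npz'%n,**f); return f
def save(f,name,crop=None,s=1):
    im=f['image'][:,:,::-1]
    if crop: im=im[crop[1]:crop[3],crop[0]:crop[2]]
    cv2.imwrite('pics/'+name,cv2.resize(im,None,fx=s,fy=s,interpolation=cv2.INTER_CUBIC))
def cloud(f):
    z=f['z_map'].astype(float); K=f['camera_matrix']; v,u=np.mgrid[:480,:640]
    P=np.stack([(u-K[0,2])/K[0,0]*z,(v-K[1,2])/K[1,1]*z,z],-1)
    W=(P-f['t'])@f['R']; W[z==0]=np.nan; return W
def proj(f,X):
    c=np.atleast_2d(X)@f['R'].T+f['t']; p=c@f['camera_matrix'].T; return p[:,:2]/p[:,2:]
E
python3 - <<'E'
from h import *
print(bot.read_state())
for n in ('scene','top'):
    f=grab(n); save(f,n+'.png'); print(n,f['R'],f['t'],f['camera_matrix'])
E
```

```text
{'clock': 0.0, 'q': array([-1.34433088e+00,  1.81514125e-01,  1.60796783e+00, -2.18299294e-06,
        1.35382704e+00, -2.06315395e-01]), 'qvel': array([ 0.0010617 , -0.00186146,  0.00096519,  0.00035493,  0.00018976,
        0.00067474]), 'joint_torque': array([ 1.77995198e-04, -4.33866370e+01, -3.41857481e+01,  7.01334863e-02,
        3.84357164e-02, -1.40636221e-04]), 'ee_pos': array([ 0.24103971, -0.5214594 ,  0.2378447 ]), 'tcp_rot': array([-3.06665059e+00, -6.74149864e-01,  3.04933369e-05]), 'contact_force': array([-0.32732247,  0.53920496, -0.94358223]), 'ft_torque': array([0.00352185, 0.00074261, 0.03279184]), 'grip_force': 0.0, 'gripper_width': 0.0879050360680747}
scene [[ 0.86066216  0.50902768  0.01230727]
 [ 0.4016936  -0.66393198 -0.63074287]
 [-0.31289439  0.54780027 -0.7758943 ]] [-0.45012997 -0.12243214  1.3174712 ] [[492.77799679   0.         312.26818499]
 [  0.         492.77799679 241.43224909]
 [  0.           0.           1.        ]]
top [[ 0.02597103 -0.99959067 -0.01200002]
 [-0.99573999 -0.02480486 -0.08880647]
 [ 0.08847246  0.01425529 -0.99597661]] [0.00485744 0.53728148 1.63120276] [[624.67523613   0.         325.47181038]
 [  0.         624.67523613 248.06252379]
 [  0.           0.           1.        ]]
```

View pics/scene.png

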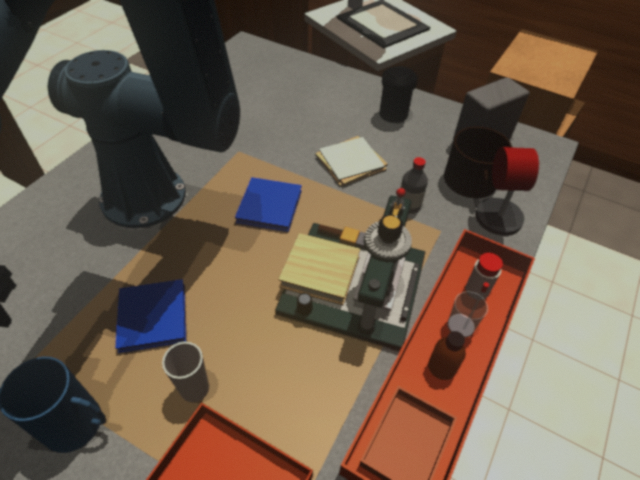

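View pics/top.png

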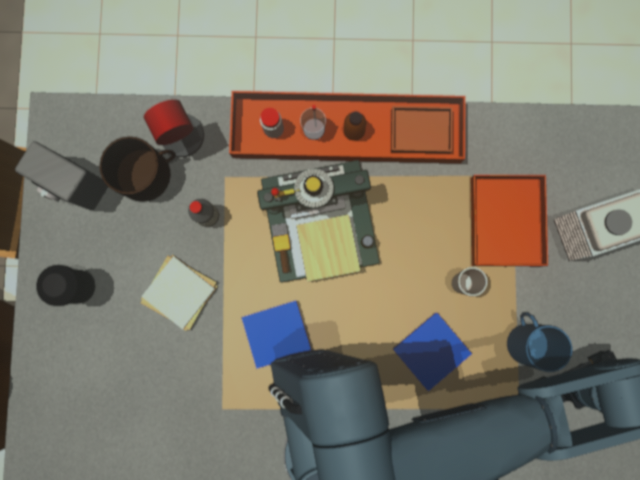

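The scene view shows the press (scene ≈ (360,280), top ≈ (318,220)), the wooden pack on its bed (top (328,245)), the knob at top (314,185) and the pawl ball at about top (277,192). The two blue squares at top (277,335) and (432,350) are look-alikes. The red cap at top (197,207) is the bottle.

```bash
python3 - <<'E'
from h import *
T=dict(np.load('last_top.npz')); S=dict(np.load('last_scene.npz'))
T0=T;save(T,'topc.png',(240,145,400,295),4)
W=cloud(T)
hsv=cv2.cvtColor(T['image'],cv2.COLOR_RGB2HSV)
# dark green bed/bridge heights
for (u,v) in [(314,185),(277,192),(270,192),(328,245),(365,185),(366,240),(282,262),(283,243),(300,245),(345,182),(330,200),(197,207)]:
    print((u,v),W[v,u].round(4),T['image'][v,u])
# pack top
m=(np.abs(W[...,2]-np.nanmedian(W[240:250,320:335,2]))<.006)&(np.indices((480,640))[0]>205)&(np.indices((480,640))[0]<290)&(np.indices((480,640))[1]>285)&(np.indices((480,640))[1]<372)&(hsv[...,1]>50)&(hsv[...,2]>120)
r=cv2.minAreaRect(W[m][:,:2].astype(np.float32)*1000); print('pack',r,np.nanmedian(W[m][:,2]),m.sum())
# bridge
vv,uu=np.indices((480,640)); b=(W[...,2]>.165)&(W[...,2]<.188)&(vv>150)&(vv<225)&(uu>250)&(uu<385)
print('bridge',cv2.minAreaRect(W[b][:,:2].astype(np.float32)*1000),b.sum())
b=(W[...,2]>.188)&(W[...,2]<.203)&(vv>150)&(vv<225)&(uu>285)&(uu<345)
print('wheel',cv2.minAreaRect(W[b][:,:2].astype(np.float32)*1000),b.sum())
b=(W[...,2]>.205)&(vv>150)&(vv<225)&(uu>285)&(uu<345)
print('knob',cv2.minAreaRect(W[b][:,:2].astype(np.float32)*1000),b.sum(),np.nanmax(W[b][:,2]))
for n,f in(('t',T),('s',S)):
    h=cv2.cvtColor(f['image'],cv2.COLOR_RGB2HSV); WW=cloud(f)
    m=(((h[...,0]<6)|(h[...,0]>174))&(h[...,1]>150)&(h[...,2]>80)).astype(np.uint8)
    k,l,st,c=cv2.connectedComponentsWithStats(m)
    for i in range(1,k):
        if 4<st[i,4]<400: print(n,st[i],c[i].round(1),np.nanmedian(WW[l==i],0).round(4))
E
```

```text
(314, 185) [0.6633 0.0457 0.2449] [183 164  62]
(277, 192) [0.6454 0.1313 0.2416] [133  44  32]
(270, 192) [0.6565 0.1544 0.1773] [89 72 63]
(328, 245) [0.5417 0.0116 0.0621] [184 181 118]
(365, 185) [ 0.6777 -0.0751  0.1848] [70 81 71]
(366, 240) [ 0.5566 -0.0861  0.0672] [123 127 130]
(282, 262) [0.4957 0.1308 0.0459] [90 68 47]
(283, 243) [0.5457 0.1298 0.0449] [184 172  68]
(300, 245) [0.5401 0.0843 0.0603] [181 183 148]
(345, 182) [ 0.6852 -0.0268  0.1781] [68 79 69]
(330, 200) [0.6559 0.0092 0.0845] [65 64 56]
(197, 207) [0.6191 0.3356 0.1531] [184  51  41]
pack ((534.8517456054688, 12.147193908691406), (150.44589233398438, 139.4772491455078), 12.638736724853516) 0.0594095709736045 2724
bridge ((663.6007080078125, 48.71131896972656), (90.56492614746094, 275.94525146484375), 20.14725685119629) 1415
wheel ((665.1947631835938, 49.08842468261719), (92.67652893066406, 94.1766586303711), 57.547420501708984) 815
knob ((667.137939453125, 69.33614349365234), (85.2619857788086, 46.24113464355469), 85.51433563232422) 356 0.24963102737414672
t [312 105   4   5  17] [313.4 106.9] [0.8702 0.0559 0.177 ]
t [260 108  19  19 276] [269.6 116.5] [0.8636 0.1689 0.1118]
t [271 188   7   8  41] [274.2 191.3] [0.6469 0.1378 0.2415]
t [190 201  12  12 107] [195.4 206.8] [0.619  0.3388 0.1541]
s [414 158  11   8  75] [419.  161.5] [0.6214 0.3354 0.1541]
s [397 188   8   7  45] [400.9 191. ] [0.6495 0.1321 0.242 ]
s [465 249   3   5   7] [466.  250.7] [0.8045 0.2649 0.0048]
s [469 250   4   6  10] [470.2 252.5] [0.8137 0.2631 0.004 ]
s [474 253   4   3   6] [475.2 254. ] [0.8267 0.2681 0.0033]
s [477 252  27  20 392] [490.7 261.4] [0.8647 0.169  0.1117]
s [483 282   7   6  30] [485.8 284.3] [0.8723 0.0536 0.1762]
s [464 343   4   3   5] [465.8 344. ] [0.8898 0.0212 0.0029]
```

View pics/topc.png

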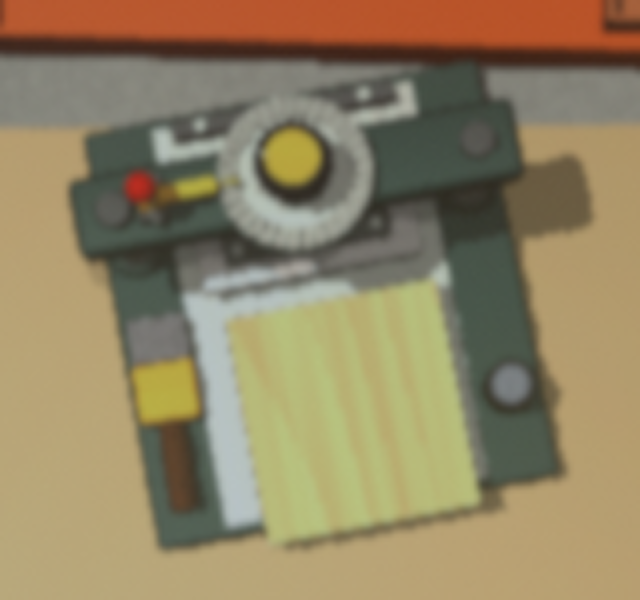

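```bash
python3 - <<'E'
from h import *
T=dict(np.load('last_top.npz')); S=dict(np.load('last_scene.npz'))
vv,uu=np.indices((480,640))
def tri(pt,ps):
    A=[];b=[]
    for f,p in((T,pt),(S,ps)):
        P=f['camera_matrix']@np.c_[f['R'],f['t']]
        for k in(0,1):
            r=p[k]*P[2]-P[k]; A.append(r[:3]); b.append(-r[3])
    A=np.array(A);A/=1;return np.linalg.lstsq(A,np.array(b),rcond=None)[0]
print('ball',tri((274.2+.5*0,191.3),(400.9,191.0)))
# yellow screw top
cs=[]
for f,box in((T,(295,165,335,205)),(S,(365,200,415,250))):
    h=cv2.cvtColor(f['image'],cv2.COLOR_RGB2HSV); m=(h[...,0]>15)&(h[...,0]<35)&(h[...,1]>110)&(h[...,2]>110)
    m&=(uu>=box[0])&(uu<box[2])&(vv>=box[1])&(vv<box[3])
    k,l,st,c=cv2.connectedComponentsWithStats(m.astype(np.uint8)); i=1+st[1:,4].argmax(); print(st[i],c[i],np.nanmedian(cloud(f)[l==i],0)); cs.append(c[i])
print('screw',tri(*cs))
# yaw from green bridge / bed
W=cloud(T); I=T['image'].astype(int)
g=(I[...,1]>I[...,0]+3)&(I[...,1]<110)&(uu>245)&(uu<390)&(vv>155)&(vv<290)
for lo,hi in((.165,.19),(.015,.036)):
    b=g&(W[...,2]>lo)&(W[...,2]<hi); q=W[b]; q=q[:,:2].astype(np.float32)*1000
    print(lo,b.sum(),cv2.minAreaRect(q),np.median(W[b][:,2]))
# refine yaw: front edge of bridge by per-column lowest bridge pixel
b=(W[...,2]>.165)&(W[...,2]<.19)
pts=[]
for u in list(range(266,284))+list(range(342,366)):
    v=np.where(b[150:225,u])[0]
    if len(v): pts.append(W[150+v.max(),u])
pts=np.array(pts); x,y=pts[:,0],pts[:,1]; p=np.polyfit(y,x,1)
for _ in range(5):
    r=np.abs(x-np.polyval(p,y)); p=np.polyfit(y[r<.003],x[r<.003],1)
print('bridge front yaw',np.degrees(np.arctan(-p[0])),p,(r<.003).sum())
E
```

```text
ball [0.64798551 0.13840767 0.23627694]
[306 177  14  14 166] [312.56024096 183.56024096] [0.66670293 0.04881821 0.24164147]
[383 208  17  21 216] [391.84259259 219.74537037] [0.66471207 0.04924831 0.24159487]
screw [0.66700195 0.04937054 0.24463279]
0.165 990 ((666.8296508789062, 48.62291717529297), (48.8172721862793, 269.30340576171875), 12.510910034179688) 0.17931387903949364
0.015 1694 ((611.26171875, 36.49742889404297), (282.8055419921875, 265.07354736328125), 12.240681648254395) 0.025059444234386465
bridge front yaw 12.436140894287913 [-0.22052562  0.65105848] 42
```

The press sits at about (0.667, 0.049) with yaw 12.4°. The pack is nearly square, at press (-137, -8) mm. The ball triangulates at press y = 91 mm, z = 236 mm. The only candidates for "pack" are the wooden stack in the press and the two blue pads. The wooden one on the bed fits, and the crop confirms it. Moving to the inner side of the ball.

Careful with the scale: shifts go in shares of 750 mm and turns go in shares of pi rad. That gives: 640 mm / 750 = 0.8533, -405 mm / 750 = -0.54, -1.354 rad / 3.1416 = -0.431.

Call:
send_rows([
  [0,0,-0.0533,0,0],
  [0.1067,-0.0667,-0.0827,-0.0637,1],
  [0.8533,-0.54,-0.0827,-0.431,1],
  [0.8533,-0.54,-0.0827,-0.431,1],
  [0.8533,-0.54,-0.0827,-0.431,1],
  [0.8533,-0.54,-0.0827,-0.431,1],
  [0.8533,-0.54,-0.0827,-0.431,1],
  [0.8533,-0.54,-0.0827,-0.431,1],
  [0.8533,-0.54,-0.0827,-0.431,1],
  [0.8533,-0.54,-0.0827,-0.431,1],
  [0.8533,-0.54,-0.0827,-0.431,1],
  [0.8533,-0.54,-0.0827,-0.431,1],
  [0.8533,-0.54,-0.0827,-0.431,1],
  [0.8533,-0.54,-0.0827,-0.431,1],
  [0.8533,-0.54,-0.0827,-0.431,1],
  [0.8533,-0.54,-0.0827,-0.431,1],
  [0.8533,-0.54,-0.0827,-0.431,1],
  [0.8533,-0.54,-0.0827,-0.431,1],
  [0.8533,-0.54,-0.0827,-0.431,1],
  [0.8533,-0.54,-0.0827,-0.431,1],
])

```text
clock: 1.77
ee_pos: [0.6537, 0.1195, 0.2994]
tcp_rot: [-1.963, -2.451, -0.002]
contact_force: [-0.3, -0.1, 0.2]
gripper_width: 0.0001
grip_force: 0.0
```

Call:
send_rows([
  [0,0,0,0,1],
  [0,0,0,0,1],
  [0,0,0,0,1],
])

```text
clock: 2.02
ee_pos: [0.6517, 0.1129, 0.3003]
tcp_rot: [-1.97, -2.447, 0.002]
contact_force: [0.4, -1.3, 0.6]
gripper_width: 0.0004
grip_force: 0.0
```

Converted, 88 mm / 750 = 0.1173, 87 mm / 750 = 0.116.

Call:
send_rows([
  [0,0,0.0533,0,1],
  [0,0,0.1053,0,1],
  [0,0,0.1053,0,1],
  [0.0053,0,0.1053,0,1],
  [0.0107,0,0.1053,0,1],
  [0.016,0,0.1053,0,1],
  [0.0213,0,0.1053,0,1],
  [0.0267,0,0.1067,0,1],
  [0.032,0,0.108,0,1],
  [0.0373,0,0.1107,0,1],
  [0.0427,0,0.1133,0,1],
  [0.048,0,0.116,0,1],
  [0.0533,0,0.1173,0,1],
  [0.0573,0,0.1173,0,1],
  [0.0573,0,0.1173,0,1],
  [0.0573,0,0.1173,0,1],
  [0.0507,0,0.08,0,1],
  [0.0507,0,0.0267,0,1],
  [0.0507,0,0,0,1],
  [0.0507,0,0,0,1],
])

```text
clock: 3.68
ee_pos: [0.6469, 0.151, 0.3079]
tcp_rot: [1.964, 2.441, 0.011]
contact_force: [0.6, -1.4, 0.7]
gripper_width: 0.0007
grip_force: 0.0
```

```bash
python3 - <<'E'
from h import *
S=grab('scene'); save(S,'s2.png',(330,150,450,270),5); W=cloud(S)
h=cv2.cvtColor(S['image'],cv2.COLOR_RGB2HSV)
m=(((h[...,0]<6)|(h[...,0]>174))&(h[...,1]>150)&(h[...,2]>80)).astype(np.uint8)
k,l,st,c=cv2.connectedComponentsWithStats(m)
for i in range(1,k):
    if 4<st[i,4]<400: print(st[i],np.nanmedian(W[l==i],0).round(4))
E
```

```text
[415 157  10   9  71] [0.6238 0.3355 0.154 ]
[399 187   7   6  33] [0.6421 0.169  0.2117]
[459 249   4   3   5] [0.7931 0.2591 0.0045]
[467 251   5   3   7] [0.811  0.2619 0.0044]
[477 252  28  20 398] [0.8646 0.1692 0.1118]
[506 266   4   4   6] [0.9068 0.2667 0.0045]
[483 282   7   6  31] [0.8725 0.0535 0.1754]
```

View pics/s2.png

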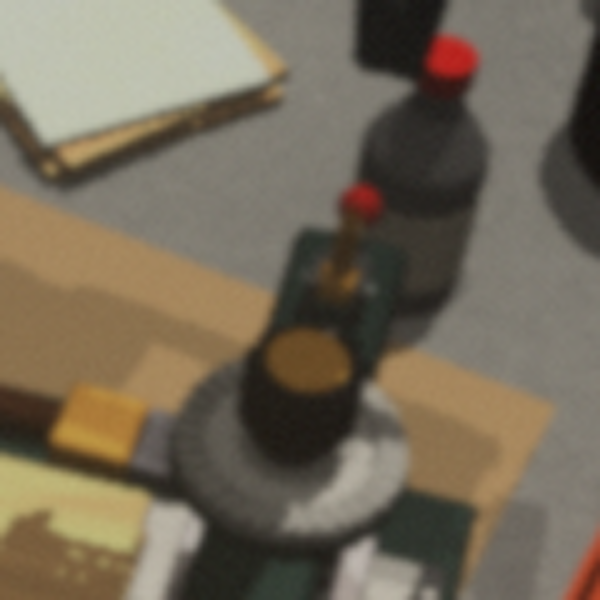

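The pawl is thrown back: the ball is now at scene (402,190), z ≈ 0.21, over the bridge end. Now to the knob.

Converted, -105 mm / 750 = -0.14, 86 mm / 750 = 0.1147.

Call:
send_rows([
  [-0.0533,0,0,0,-0.36],
  [-0.1067,0.0013,0,0,-0.36],
  [-0.14,0.0013,0,0,-0.36],
  [-0.14,0.0013,0,0,-0.36],
  [-0.14,0.0013,0,0,-0.36],
  [-0.14,0.0013,0,0,-0.36],
  [-0.14,0.0013,0.0533,0,-0.36],
  [-0.14,0.0013,0.0933,0,-0.36],
  [-0.14,0.0013,0.1147,0,-0.36],
  [-0.14,0.0013,0.1147,0,-0.36],
  [-0.14,0.0013,0.1147,0,-0.36],
], force=15)

```text
clock: 4.65
ee_pos: [0.6667, 0.0504, 0.2137]
tcp_rot: [-1.965, -2.448, 0.002]
contact_force: [-0.4, 0.2, 0.8]
gripper_width: 0.06
grip_force: 0.0
```

Call:
send_rows([
  [0,0,0,0,0.3],
  [0,0,0,0,0.3],
  [0,0,0,0,0.3],
  [0,0,0,0,0.3],
  [0,0,0,0,0.3],
  [0,0,0,0,0.3],
])

```text
clock: 5.15
ee_pos: [0.6681, 0.049, 0.217]
tcp_rot: [1.968, 2.447, 0.002]
contact_force: [-3.7, 1.7, 6.5]
gripper_width: 0.0435
grip_force: 15.0
```

```bash
python3 - <<'E'
from h import *
s=bot.read_state()
for k in('ee_pos','tcp_rot','contact_force','ft_torque','q'):print(k,s[k].round(4))
E
```

```text
ee_pos [0.6681 0.049  0.217 ]
tcp_rot [1.9680e+00 2.4467e+00 2.3000e-03]
contact_force [-3.6743  1.7071  6.4709]
ft_torque [ 0.0922  0.4958 -0.0568]
q [-1.0360e-01  4.0400e-01  1.3707e+00  3.0000e-04  1.3648e+00 -3.1970e-01]
```

Converted, -0.32 rad / 3.1416 = -0.1019.

Call:
send_rows([
  [0,0,0,-0.0255,0.3],
  [0,0,0,-0.0509,0.3],
  [0,0,0,-0.0764,0.3],
  [0,0,0,-0.1019,0.3],
  [0,0,0,-0.1273,0.3],
  [0,0,0,-0.1528,0.3],
  [0,0,0,-0.1783,0.3],
  [0,0,0,-0.2037,0.3],
  [0,0,0,-0.2292,0.3],
  [0,0,0,-0.2546,0.3],
])

```text
clock: 5.98
ee_pos: [0.6682, 0.0491, 0.217]
tcp_rot: [0.854, 3.021, 0.001]
contact_force: [-2.9, 2.4, 6.5]
gripper_width: 0.0437
grip_force: 15.0
```

```bash
cat > st.py <<'E'
from h import *
s=bot.read_state()
for k in('ee_pos','tcp_rot','contact_force','ft_torque'):print(k,s[k].round(4))
r=s['tcp_rot'];print('q6',s['q'][5].round(4),'clock',s['clock'],'w',s['gripper_width'])
E
python3 st.py; python3 - <<'E'
from h import *
S=grab('scene');save(S,'s3.png',(330,180,450,300),5)
E
```

```text
ee_pos [0.6682 0.0491 0.217 ]
tcp_rot [8.539e-01 3.021e+00 1.300e-03]
contact_force [-2.9193  2.3626  6.4569]
ft_torque [ 0.1955  0.4476 -0.124 ]
q6 -1.1235 clock 5.9833 w 0.04370079957995454
```

View pics/s3.png

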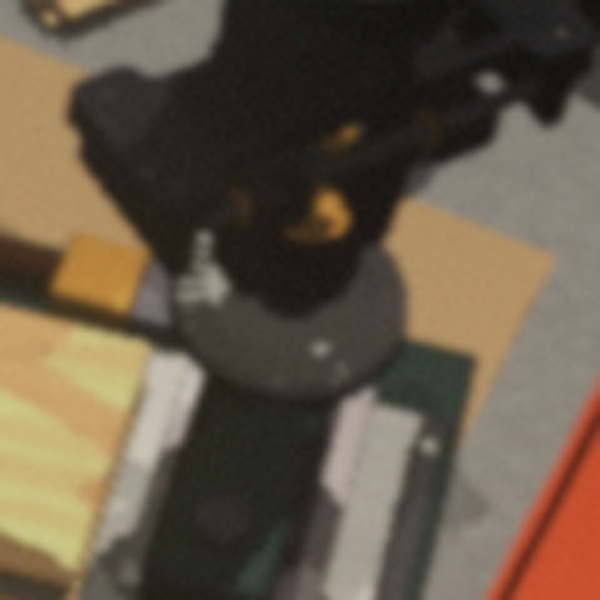

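Converted, -0.27 rad / 3.1416 = -0.0859.

Call:
send_rows([
  [0,0,0,-0.0255,0.3],
  [0,0,0,-0.0509,0.3],
  [0,0,0,-0.07,0.3],
  [0,0,0,-0.0859,0.3],
  [0,0,0,-0.0859,0.3],
])

```text
clock: 6.45
ee_pos: [0.6682, 0.0491, 0.217]
tcp_rot: [0.441, 3.108, 0.001]
contact_force: [-3.8, -0.2, 5.4]
gripper_width: 0.0435
grip_force: 15.0
```

```bash
python3 st.py
```

```text
ee_pos [0.6682 0.0491 0.217 ]
tcp_rot [4.4120e-01 3.1081e+00 9.0000e-04]
contact_force [-3.7933 -0.2382  5.4237]
ft_torque [0.1903 0.4014 0.0658]
q6 -1.3924 clock 6.45 w 0.04349899753949058
```

Converted, -0.16 rad / 3.1416 = -0.0509.

Call:
send_rows([
  [0,0,0,-0.0191,0.3],
  [0,0,0,-0.0382,0.3],
  [0,0,0,-0.0509,0.3],
  [0,0,0,-0.0509,0.3],
])

```text
clock: 6.78
ee_pos: [0.6682, 0.0491, 0.217]
tcp_rot: [0.192, 3.133, 0.001]
contact_force: [-3.7, 1.0, 6.3]
gripper_width: 0.0438
grip_force: 15.0
```

```bash
python3 st.py
```

```text
ee_pos [0.6682 0.0491 0.217 ]
tcp_rot [1.9220e-01 3.1334e+00 6.0000e-04]
contact_force [-3.6859  0.9889  6.3134]
ft_torque [ 0.2174  0.3866 -0.0567]
q6 -1.552 clock 6.7833 w 0.04375643382402515
```

Converted, 233 mm / 750 = 0.3107, 200 mm / 750 = 0.2667, -0.339 rad / 3.1416 = -0.1079.

Call:
send_rows([
  [0,0,0,0,-0.36],
  [0,0,0,0,-0.36],
  [0,0,0,0,-0.36],
  [0,0,-0.0533,0,-0.36],
  [0,0,-0.1067,0,-0.36],
  [0,0,-0.1147,0,-0.36],
  [0.0533,-0.02,-0.1147,-0.0318,-0.36],
  [0.1067,-0.04,-0.1147,-0.0637,-1],
  [0.16,-0.06,-0.1147,-0.1079,-1],
  [0.2133,-0.08,-0.1147,-0.1079,-1],
  [0.2667,-0.1,-0.1147,-0.1079,-1],
  [0.3107,-0.1213,-0.08,-0.1079,-1],
  [0.3107,-0.1213,-0.0267,-0.1079,-1],
  [0.3107,-0.1213,0,-0.1079,-1],
  [0.3107,-0.1213,0,-0.1079,-1],
  [0.3107,-0.1213,0,-0.1079,-1],
])

```text
clock: 8.12
ee_pos: [0.4248, -0.0124, 0.2146]
tcp_rot: [0.335, -3.122, -0.001]
contact_force: [-0.1, 0.2, 0.4]
gripper_width: 0.0879
grip_force: 0.0
```

```bash
cat > pk.py <<'E'
from h import *
o=np.array([.667,.0493]);a=np.radians(12.4);Rp=np.array([[np.cos(a),np.sin(a)],[-np.sin(a),np.cos(a)]])
def press(W): return np.concatenate([(W[...,:2]-o)@Rp.T,W[...,2:]],-1)
E
python3 st.py; python3 - <<'E'
from pk import *
S=grab('scene'); P=press(cloud(S)); save(S,'s4.png',(260,170,460,340),4)
h=cv2.cvtColor(S['image'],cv2.COLOR_RGB2HSV); r=np.hypot(P[...,0],P[...,1])
m=(r<.008)&(P[...,2]>.2); print('screw',m.sum(),np.median(P[m][:,2]))
m=(np.abs(P[...,0])<.05)&(np.abs(P[...,1])<.08)&(P[...,2]<.149)&(P[...,2]>.03); z=P[m][:,2]; print(np.histogram(z,bins=12))
q=(P[...,0]<-.05)&(P[...,0]>-.24)&(np.abs(P[...,1])<.1)&(P[...,2]>.045)&(P[...,2]<.075)&(h[...,1]>40)&(h[...,2]>60)
print('pack',q.sum(),np.median(P[q],0),P[q].min(0),P[q].max(0), cv2.minAreaRect(P[q][:,:2].astype(np.float32)*1000))
E
```

```text
ee_pos [ 0.4248 -0.0124  0.2146]
tcp_rot [ 3.3500e-01 -3.1224e+00 -1.0000e-03]
contact_force [-0.1116  0.1664  0.3601]
ft_torque [ 0.0741 -0.1807  0.0087]
q6 -2.0947 clock 8.1167 w 0.0878914407190579
screw 45 0.2489802071816589
(array([  2,   0,   0,  34, 467,   2,  81,  21,   0,   0,   0,   2]), array([0.03011838, 0.03979909, 0.0494798 , 0.0591605 , 0.06884121,
       0.07852192, 0.08820263, 0.09788333, 0.10756404, 0.11724475,
       0.12692546, 0.13660616, 0.14628687]))
pack 3482 [-0.13284959 -0.01625474  0.05974375] [-0.21046428 -0.09991882  0.04503334] [-0.05989849  0.09953531  0.06611318] ((-135.38531494140625, -0.17533111572265625), (150.1133270263672, 199.41494750976562), 0.33756712079048157)
```

View pics/s4.png

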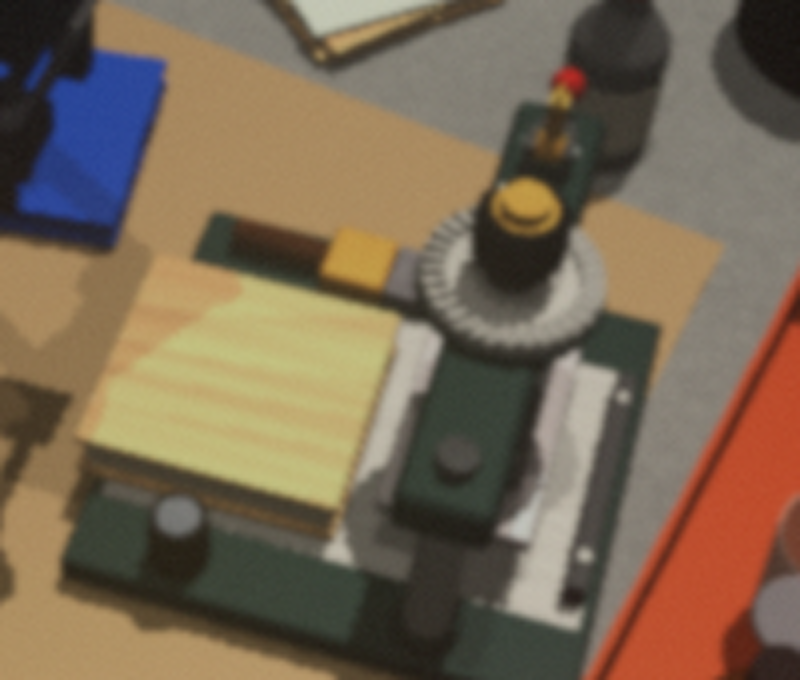

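```bash
python3 - <<'E'
from pk import *
S=dict(np.load('last_scene.npz')); 
P=press(cloud(S)); T=dict(np.load('last_top.npz')); PT=press(cloud(T))
t=grab('top'); Pt=press(cloud(t))
for n,Q in(('top0',PT),('top1',Pt),('scene1',P)):
    m=(np.abs(Q[...,0])<.042)&(np.abs(Q[...,0])>.028)&(np.abs(Q[...,1])<.07)&(Q[...,2]<.13)&(Q[...,2]>.04)
    z=Q[m][:,2]; print(n,m.sum(),np.percentile(z,[5,20,50,80,95]).round(4))
    r=np.hypot(Q[...,0],Q[...,1]); m=(r<.007)&(Q[...,2]>.2); print('screw',m.sum(),np.median(Q[m][:,2]))
    m=(np.abs(Q[...,0]+.137)<.05)&(np.abs(Q[...,1]+.008)<.05)&(Q[...,2]<.08); print('pack top',np.median(Q[m][:,2]))
    m=(Q[...,0]>-.04)&(Q[...,0]<.06)&(Q[...,1]<-.117)&(Q[...,1]>-.13)&(Q[...,2]<.05); print('bed',np.median(Q[m][:,2]) if m.any() else 0)
E
```

```text
top0 322 [0.0549 0.0574 0.0613 0.0658 0.0857]
screw 29 0.2426596656687283
pack top 0.05948031213311081
bed 0.027354105789192083
top1 311 [0.0665 0.07   0.0732 0.0782 0.0997]
screw 31 0.2480213063143997
pack top 0.059461916522750194
bed 0.02638557223140856
scene1 451 [0.0698 0.071  0.0725 0.0741 0.0956]
screw 34 0.2493628167999309
pack top 0.059788498997847564
bed 0.026369870786152914
```

The pack, loupe and brush are unchanged. The platen rose 12 mm, but the screw top at 0.249 (0.256 at most) suggests the gap is only about 34 mm against a 33 mm pack, so I'll wind further up.

Converted, -250 mm / 750 = -0.3333, -240 mm / 750 = -0.32, 0.339 rad / 3.1416 = 0.1079.

Call:
send_rows([
  [0,0,-0.0533,0,-0.36],
  [0,0,-0.1067,0,-0.36],
  [-0.0533,0.0013,-0.1147,0.0318,-0.36],
  [-0.1067,0.0027,-0.1147,0.0637,-0.36],
  [-0.16,0.0053,-0.1147,0.1079,-0.36],
  [-0.2133,0.0067,-0.1147,0.1079,-0.36],
  [-0.2667,0.008,-0.1147,0.1079,-0.36],
  [-0.32,0.0107,-0.1147,0.1079,-0.36],
  [-0.3333,0.0107,-0.1147,0.1079,-0.36],
  [-0.3333,0.0107,-0.1147,0.1079,-0.36],
  [-0.3333,0.0107,-0.1147,0.1079,-0.36],
  [-0.3333,0.0107,-0.0667,0.1079,-0.36],
  [-0.3333,0.0107,-0.02,0.1079,-0.36],
  [-0.3333,0.0107,0,0.1079,-0.36],
  [-0.3333,0.0107,0,0.1079,-0.36],
])

```text
clock: 9.47
ee_pos: [0.6645, 0.0485, 0.211]
tcp_rot: [-0.196, -3.128, -0.0]
contact_force: [-0.4, -0.0, -0.5]
gripper_width: 0.0599
grip_force: 0.0
```

Converted, -0.38 rad / 3.1416 = -0.121.

Call:
send_rows([
  [0,0,0,0,0.3],
  [0,0,0,0,0.3],
  [0,0,0,0,0.3],
  [0,0,0,0,0.3],
  [0,0,0,0,0.3],
  [0,0,0,-0.0255,0.3],
  [0,0,0,-0.0509,0.3],
  [0,0,0,-0.0764,0.3],
  [0,0,0,-0.1019,0.3],
  [0,0,0,-0.121,0.3],
  [0,0,0,-0.121,0.3],
])

```text
clock: 10.38
ee_pos: [0.6689, 0.0493, 0.218]
tcp_rot: [-0.405, 3.111, 0.0]
contact_force: [-0.5, 3.9, 7.6]
gripper_width: 0.0434
grip_force: 15.0
```

```bash
python3 st.py
```

```text
ee_pos [0.6689 0.0493 0.218 ]
tcp_rot [-4.0510e-01  3.1107e+00  4.0000e-04]
contact_force [-0.5178  3.9331  7.5907]
ft_torque [0.6828 0.1132 0.056 ]
q6 -1.9336 clock 10.3833 w 0.04342293879005723
```

Converted, -0.17 rad / 3.1416 = -0.0541.

Call:
send_rows([
  [0,0,0,-0.0191,0.3],
  [0,0,0,-0.0382,0.3],
  [0,0,0,-0.0541,0.3],
  [0,0,0,-0.0541,0.3],
])

```text
clock: 10.72
ee_pos: [0.6689, 0.0495, 0.218]
tcp_rot: [-0.667, 3.065, 0.0]
contact_force: [-1.8, 3.7, 6.6]
gripper_width: 0.0436
grip_force: 15.0
```

```bash
python3 st.py
```

```text
ee_pos [0.6689 0.0495 0.218 ]
tcp_rot [-6.6710e-01  3.0653e+00  1.0000e-04]
contact_force [-1.8277  3.7077  6.5777]
ft_torque [0.8484 0.1216 0.0561]
q6 -2.103 clock 10.7167 w 0.04361436137860579
```

Converted, 246 mm / 750 = 0.328, 200 mm / 750 = 0.2667, 0.213 rad / 3.1416 = 0.0678.

Call:
send_rows([
  [0,0,0,0,-0.36],
  [0,0,0,0,-0.36],
  [0,0,0,0,-0.36],
  [0,0,-0.0533,0,-0.36],
  [0,0,-0.1067,0,-0.36],
  [0,0,-0.1147,0,-0.36],
  [0.0533,0.0107,-0.1147,0.0318,-0.36],
  [0.1067,0.02,-0.1147,0.0678,-1],
  [0.16,0.0307,-0.1147,0.0678,-1],
  [0.2133,0.04,-0.1147,0.0678,-1],
  [0.2667,0.0507,-0.1147,0.0678,-1],
  [0.328,0.06,-0.08,0.0678,-1],
  [0.328,0.06,-0.0267,0.0678,-1],
  [0.328,0.06,0.0267,0.0678,-1],
  [0.328,0.06,0.08,0.0678,-1],
  [0.328,0.06,0.08,0.0678,-1],
  [0.328,0.06,0.08,0.0678,-1],
])

```text
clock: 12.13
ee_pos: [0.4235, -0.0117, 0.1535]
tcp_rot: [0.332, -3.119, -0.003]
contact_force: [-0.3, 0.7, 0.7]
gripper_width: 0.0882
grip_force: 0.0
```

```bash
python3 st.py; cat > pm.py <<'E'
from pk import *
for n in('scene','top'):
    S=grab(n); Q=press(cloud(S)); h=cv2.cvtColor(S['image'],cv2.COLOR_RGB2HSV)
    m=(np.abs(Q[...,0])<.042)&(np.abs(Q[...,0])>.028)&(np.abs(Q[...,1])<.07)&(Q[...,2]<.13)&(Q[...,2]>.04)
    r=np.hypot(Q[...,0],Q[...,1]); k=(r<.007)&(Q[...,2]>.2)
    print(n,'platen',np.median(Q[m][:,2]).round(4),'screw',np.median(Q[k][:,2]).round(4))
    q=(Q[...,0]>-.24)&(Q[...,0]<-.02)&(np.abs(Q[...,1])<.092)&(np.abs(Q[...,2]-.0598)<.004)&(h[...,0]>12)&(h[...,0]<38)&(h[...,1]>50)&(h[...,2]>70)
    q=cv2.morphologyEx(q.astype(np.uint8),cv2.MORPH_OPEN,np.ones((3,3)))
    _,l,st,_=cv2.connectedComponentsWithStats(q); q=l==1+st[1:,4].argmax()
    print(' pack',q.sum(),Q[q].min(0).round(4),Q[q].max(0).round(4),cv2.minAreaRect(Q[q][:,:2].astype(np.float32)*1000))
    for nm,c,z in(('loupe',(-.130,-.113),.06),):
        w=(np.hypot(Q[...,0]-c[0],Q[...,1]-c[1])<.03)&(np.abs(Q[...,2]-.066)<.005)&(Q[...,1]<-.095); print(' ',nm,np.median(Q[w],0))
E
python3 pm.py
```

```text
ee_pos [ 0.4235 -0.0117  0.1535]
tcp_rot [ 3.3160e-01 -3.1193e+00 -2.9000e-03]
contact_force [-0.2908  0.721   0.6597]
ft_torque [ 0.0613 -0.1884 -0.0086]
q6 -2.0917 clock 12.1333 w 0.0881850560732735
scene platen 0.0779 screw 0.2541
 pack 3246 [-0.2107 -0.0827  0.0558] [-0.0601  0.0611  0.0638] ((-135.4916534423828, -10.72845458984375), (150.28561401367188, 143.7624969482422), 0.19013991951942444)
  loupe [-0.1371762  -0.11563491  0.06554358]
top platen 0.0783 screw 0.2542
 pack 41 [-0.1647 -0.0549  0.0567] [-0.1405 -0.0365  0.0635] ((-151.9560546875, -46.63328552246094), (18.18851089477539, 23.418399810791016), 78.90601348876953)
  loupe [-0.14025974 -0.11161478  0.06569794]
```

Converted, 116 mm / 750 = 0.1547, -90 mm / 750 = -0.12.

Call:
send_rows([
  [0,0,0.0533,0,-1],
  [0,0,0.1067,0,-1],
  [0,0,0.1547,0,-1],
  [-0.0133,0,0.1547,0,-1],
  [-0.024,0,0.1547,0,-1],
  [-0.032,0,0.1547,0,-1],
  [-0.0373,0,0.1547,0,-1],
  [-0.0427,0,0.1547,0,-1],
  [-0.048,0,0.1547,0,-1],
  [-0.0533,0,0.1547,0,-1],
  [-0.06,0.0013,0.1547,0,-1],
  [-0.0667,0.0013,0.1547,0,-1],
  [-0.0733,0.0027,0.1547,0,-1],
  [-0.08,0.0027,0.1547,0,-1],
  [-0.0867,0.004,0.1547,0,-1],
  [-0.0933,0.004,0.1547,0,-1],
  [-0.1,0.0053,0.1547,0,-1],
  [-0.1067,0.0053,0.1547,0,-1],
  [-0.1133,0.0067,0.1547,0,-1],
  [-0.12,0.0067,0.1547,0,-1],
])

```text
clock: 13.9
ee_pos: [0.5123, 0.0122, 0.0386]
tcp_rot: [0.333, -3.124, -0.0]
contact_force: [-4.6, -1.4, 2.0]
gripper_width: 0.0883
grip_force: 2.1
```

```bash
python3 st.py;python3 - <<'E'
from pm import *
save(dict(np.load('last_scene.npz')),'s5.png',(260,170,460,340),4)
E
```

```text
ee_pos [0.5123 0.0122 0.0386]
tcp_rot [ 3.3280e-01 -3.1236e+00 -3.0000e-04]
contact_force [-4.5639 -1.4498  1.9644]
ft_torque [-0.1122  0.4097 -0.0375]
q6 -1.9914 clock 13.9 w 0.08827488586953171
scene platen 0.078 screw 0.2548
 pack 2172 [-0.1484 -0.0765  0.0559] [-0.0391  0.0662  0.0638] ((-93.60078430175781, -5.177818298339844), (142.5745391845703, 109.3603744506836), 89.85658264160156)
  loupe [-0.13717769 -0.1155566   0.06579171]
top platen 0.0782 screw 0.2554
 pack 24 [-0.102  -0.0718  0.0563] [-0.0844 -0.0597  0.0631] ((-93.53650665283203, -65.3256607055664), (20.062416076660156, 8.955303192138672), 23.364084243774414)
  loupe [-0.14018462 -0.11336772  0.06572474]
```

View pics/s5.png

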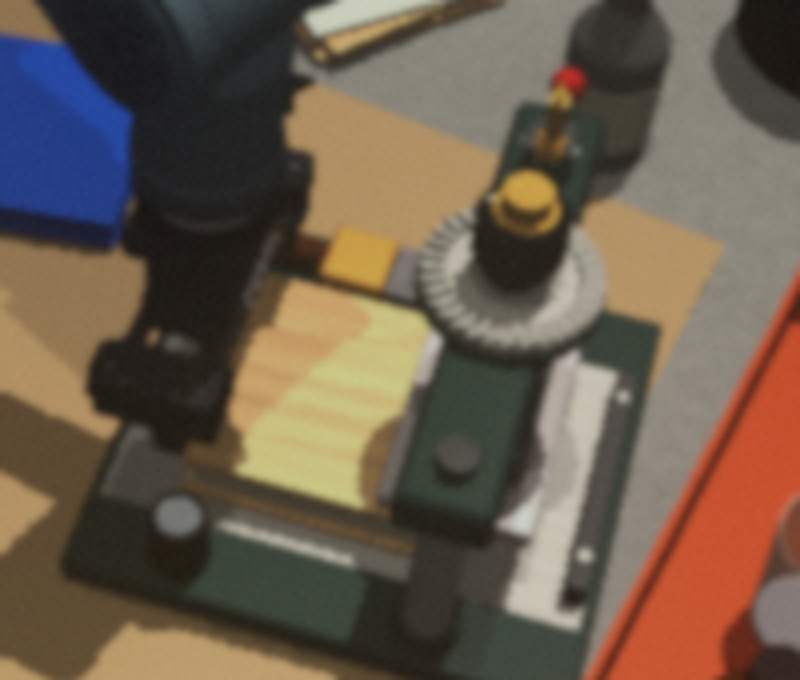

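Converted, -60 mm / 750 = -0.08, -58 mm / 750 = -0.0773.

Call:
send_rows([
  [-0.0053,0,0,0,-1],
  [-0.0107,0.0013,0,0,-1],
  [-0.016,0.0013,0,0,-1],
  [-0.0213,0.0013,0,0,-1],
  [-0.0267,0.0027,0,0,-1],
  [-0.032,0.0027,0,0,-1],
  [-0.0373,0.0027,0,0,-1],
  [-0.0427,0.004,0,0,-1],
  [-0.048,0.004,0,0,-1],
  [-0.0533,0.004,0,0,-1],
  [-0.0587,0.0053,0,0,-1],
  [-0.064,0.0053,0,0,-1],
  [-0.0693,0.0053,0,0,-1],
  [-0.0733,0.0053,0,0,-1],
  [-0.0773,0.0053,0,0,-1],
  [-0.08,0.0053,0,0,-1],
  [-0.08,0.0053,0,0,-1],
])

```text
clock: 15.42
ee_pos: [0.5705, 0.0285, 0.0389]
tcp_rot: [-0.333, 3.123, -0.0]
contact_force: [-0.7, -0.1, 0.1]
gripper_width: 0.0882
grip_force: 0.2
```

Converted, -3 mm / 750 = -0.004, -2 mm / 750 = -0.0027.

Call:
send_rows([
  [-0.0013,0,0,0,-1],
  [-0.0027,0,0,0,-1],
  [-0.004,0,0,0,-1],
  [-0.004,0,0,0,-1],
])

```text
clock: 15.75
ee_pos: [0.5729, 0.029, 0.0388]
tcp_rot: [-0.333, 3.124, -0.0]
contact_force: [-2.3, -0.3, 1.3]
gripper_width: 0.0879
grip_force: 1.4
```

```bash
python3 st.py;python3 pm.py
```

```text
ee_pos [0.5729 0.029  0.0388]
tcp_rot [-3.3260e-01  3.1237e+00 -1.0000e-04]
contact_force [-2.3016 -0.3194  1.3149]
ft_torque [-0.0761  0.2324  0.0105]
q6 -1.9392 clock 15.75 w 0.087944991879435
scene platen 0.078 screw 0.2545
 pack 694 [-0.083  -0.0723  0.056 ] [-0.0426  0.0703  0.0635] ((-63.295005798339844, -1.02825927734375), (40.35903549194336, 142.63174438476562), 0.4371226131916046)
  loupe [-0.13760862 -0.11621303  0.06591017]
top platen 0.0815 screw 0.2543Traceback (most recent call last):
  File "pm.py", line 9, in <module>
    _,l,st,_=cv2.connectedComponentsWithStats(q); q=l==1+st[1:,4].argmax()
                                                         ~~~~~~~~~~~~~~~^^
ValueError: attempt to get argmax of an empty sequence
```

Converted, -2 mm / 750 = -0.0027, -1.5 mm / 750 = -0.002.

Call:
send_rows([
  [-0.0007,0,0,0,-1],
  [-0.0013,0,0,0,-1],
  [-0.002,0,0,0,-1],
  [-0.0027,0,0,0,-1],
  [-0.0027,0,0,0,-1],
])

```text
clock: 16.27
ee_pos: [0.5744, 0.0294, 0.0388]
tcp_rot: [0.333, -3.123, 0.0]
contact_force: [-6.1, -1.5, 4.9]
gripper_width: 0.0882
grip_force: 2.9
```

Converted, -1.5 mm / 750 = -0.002, -1 mm / 750 = -0.0013.

Call:
send_rows([
  [-0.0007,0,0,0,-1],
  [-0.0013,0,0,0,-1],
  [-0.002,0,0,0,-1],
  [-0.002,0,0,0,-1],
])

```text
clock: 16.6
ee_pos: [0.5745, 0.0294, 0.0387]
tcp_rot: [0.333, -3.12, 0.0]
contact_force: [-11.6, -4.0, 9.3]
gripper_width: 0.0881
grip_force: 6.0
```

Position has stopped advancing and the force rose to about 12 N, so the pack is home. Retreating and going to the outer side of the ball.

Converted, -261 mm / 750 = -0.348, 150 mm / 750 = 0.2, 1.571 rad / 3.1416 = 0.5001.

Call:
send_rows([
  [0.04,0,0,0,-1],
  [0.076,0,-0.0067,0,-1],
  [0.076,0,-0.06,0,-1],
  [0.076,0,-0.1133,0,-1],
  [0.076,0,-0.1667,0,1],
  [0.076,0,-0.22,0,1],
  [0.076,0,-0.2733,0.0382,1],
  [0.076,0,-0.3267,0.0764,1],
  [0.0667,0.0133,-0.348,0.1146,1],
  [0.04,0.0533,-0.348,0.1528,1],
  [0,0.0933,-0.348,0.191,1],
  [-0.04,0.1333,-0.348,0.2292,1],
  [-0.08,0.1667,-0.348,0.2674,1],
  [-0.124,0.2,-0.348,0.3056,1],
  [-0.124,0.2,-0.348,0.3438,1],
  [-0.124,0.2,-0.348,0.382,1],
  [-0.124,0.2,-0.348,0.4202,1],
  [-0.124,0.2,-0.348,0.4584,1],
  [-0.124,0.2,-0.348,0.5001,1],
  [-0.124,0.2,-0.348,0.5001,1],
])

```text
clock: 18.27
ee_pos: [0.6362, 0.1965, 0.2998]
tcp_rot: [1.979, 2.439, 0.002]
contact_force: [-0.0, -0.8, 0.5]
gripper_width: 0.0002
grip_force: 0.0
```

```bash
python3 st.py; python3 pm.py; python3 - <<'E'
from pk import *
s=bot.read_state(); print('press',press(s['ee_pos']),np.degrees(2*np.arctan2(s['tcp_rot'][1],s['tcp_rot'][0])))
S=dict(np.load('last_scene.npz')); Q=press(cloud(S)); h=cv2.cvtColor(S['image'],cv2.COLOR_RGB2HSV)
m=((h[...,0]<6)|(h[...,0]>174))&(h[...,1]>150)&(h[...,2]>80)&(np.hypot(Q[...,0],Q[...,1]-.12)<.04)
print('ball',m.sum(),np.median(Q[m],0))
E
```

```text
ee_pos [0.6362 0.1965 0.2998]
tcp_rot [1.9787e+00 2.4391e+00 2.4000e-03]
contact_force [-0.0175 -0.7963  0.4544]
ft_torque [ 0.001  -0.0246  0.0035]
q6 -0.0863 clock 18.2667 w 0.00022715233221597277
scene platen 0.078 screw 0.2548
 pack 908 [-0.0852 -0.0728  0.0559] [-0.0424  0.0692  0.0638] ((-64.5708999633789, -1.8313217163085938), (42.71352005004883, 142.2148895263672), 0.6971647143363953)
  loupe [-0.13767528 -0.11650271  0.06570369]
top platen 0.0784 screw 0.2545
 pack 44 [-0.0597 -0.0682  0.0567] [-0.0442 -0.0477  0.0634] ((-51.67333984375, -58.23383712768555), (18.27042579650879, 16.444190979003906), 79.05450439453125)
  loupe [-0.14035778 -0.11148386  0.0660048 ]
press [0.00119527 0.15018767 0.2998088 ] 102.36028059270542
ball 0 [nan nan nan]
  return _methods._mean(a, axis=axis, dtype=dtype,
  ret = um.true_divide(
```

Converted, 100 mm / 750 = 0.1333, 99 mm / 750 = 0.132.

Call:
send_rows([
  [0.004,0,0.0533,0,1],
  [0.004,0,0.1067,0,1],
  [0.004,0,0.1333,0,1],
  [0.004,0,0.1333,0,1],
  [0,0,0.1333,0,1],
  [-0.004,0,0.1333,0,1],
  [-0.008,0,0.1333,0,1],
  [-0.012,0,0.1333,0,1],
  [-0.016,0,0.132,0,1],
  [-0.02,0,0.1307,0,1],
  [-0.024,0,0.128,0,1],
  [-0.028,0,0.1253,0,1],
  [-0.032,0,0.1227,0,1],
  [-0.0347,0,0.1227,0,1],
  [-0.0347,0,0.1227,0,1],
  [-0.0133,0,0.1227,0,1],
  [0,0,0.08,0,1],
  [0,0,0.0267,0,1],
  [0,0,0,0,1],
  [0,0,0,0,1],
])

```text
clock: 20.03
ee_pos: [0.6388, 0.1966, 0.3097]
tcp_rot: [1.966, 2.437, 0.017]
contact_force: [0.9, -0.2, 0.6]
gripper_width: 0.0006
grip_force: 0.0
```

```bash
python3 - <<'E'
from pk import *
S=grab('top'); Q=press(cloud(S)); save(S,'t6.png',(240,145,400,255),5)
for n in('top','scene'):
    S=grab(n) if n=='scene' else S; Q=press(cloud(S)); h=cv2.cvtColor(S['image'],cv2.COLOR_RGB2HSV)
    m=((h[...,0]<6)|(h[...,0]>174))&(h[...,1]>120)&(h[...,2]>60)&(np.hypot(Q[...,0],Q[...,1]-.1)<.06)&(Q[...,2]>.18)
    print(n,'ball',m.sum(),np.median(Q[m],0) if m.any() else '')
save(S,'s6.png',(330,150,450,270),5)
E
```

```text
top ball 21 [-0.00167718  0.12439775  0.21222841]
scene ball 16 [0.00158089 0.12113643 0.2123209 ]
```

View pics/s6.png

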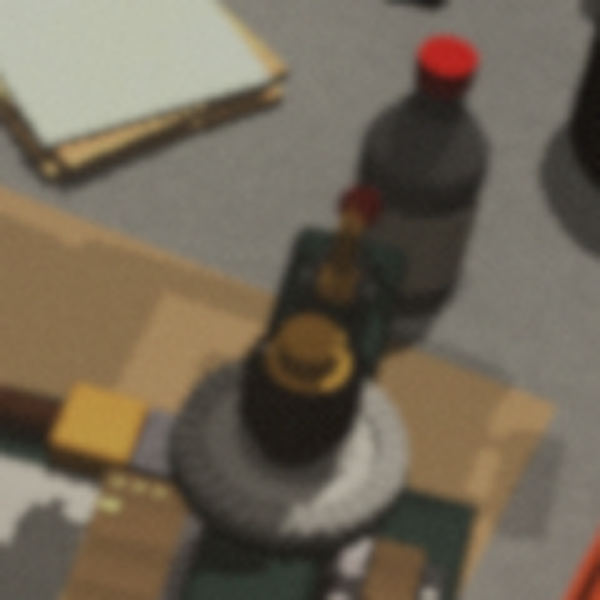

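The pawl is still back, with the ball at scene (402,190). Near 1.35 rad the ball moves almost vertically, so a sideways push can't lift it. I'll pinch it lightly across x and carry it up its arc.

Converted, 110 mm / 750 = 0.1467, 80 mm / 750 = 0.1067.

Call:
send_rows([
  [-0.032,0,0,0,0],
  [-0.032,0,0,0,0],
  [-0.032,0,0.0533,0,0],
  [-0.032,0,0.1067,0,0],
  [-0.032,0,0.1467,0,0],
  [-0.032,0,0.1467,0,0],
  [-0.032,0,0.1467,0,0],
  [-0.032,0,0.1467,0,0.9],
  [-0.032,0,0.1467,0,0.9],
  [-0.032,0,0.1467,0,0.9],
  [-0.032,0,0.1467,0,0.9],
  [-0.032,0,0.1467,0,0.9],
  [-0.032,0,0.1467,0,0.9],
  [-0.032,0,0.1467,0,0.9],
], force=8)

```text
clock: 21.3
ee_pos: [0.6409, 0.1727, 0.1906]
tcp_rot: [1.973, 2.443, 0.002]
contact_force: [-0.1, -0.1, 2.9]
gripper_width: 0.0179
grip_force: 8.0
```

```bash
python3 st.py;python3 - <<'E'
from pk import *
print(press(bot.read_state()['ee_pos']))
E
```

```text
ee_pos [0.6409 0.1727 0.1906]
tcp_rot [1.9733e+00 2.4433e+00 1.6000e-03]
contact_force [-0.1018 -0.1456  2.8816]
ft_torque [ 0.0275 -0.109  -0.008 ]
q6 -0.1274 clock 21.3 w 0.017900645242373628
[0.00103109 0.12607236 0.19055108]
```

Ball gripped (17.9 mm). Carrying it along the arc and releasing at about 0.35 rad.

Converted, -110 mm / 750 = -0.1467, -100 mm / 750 = -0.1333.

Call:
send_rows([
  [-0.0013,0,-0.0053,0,0.9],
  [-0.0033,0,-0.0101,0,0.9],
  [-0.006,0,-0.0147,0,0.9],
  [-0.0087,0,-0.0193,0,0.9],
  [-0.012,0,-0.0233,0,0.9],
  [-0.0157,0,-0.0273,0,0.9],
  [-0.0187,0,-0.0299,0,0.9],
  [-0.0219,0,-0.0323,0,0.9],
  [-0.0253,0,-0.0347,0,0.9],
  [-0.0288,0,-0.0364,0,0.9],
  [-0.0333,0,-0.0387,0,0.9],
  [-0.0333,0,-0.0387,0,0.9],
  [-0.0333,0,-0.0387,0,0],
  [-0.0333,0,-0.0387,0,0],
  [-0.0333,0,-0.0387,0,0],
  [-0.0333,0,-0.08,0,0],
  [-0.0333,0,-0.1333,0,0],
  [-0.0333,0,-0.1467,0,0],
  [-0.0333,0,-0.1467,0,0],
])

```text
clock: 22.88
ee_pos: [0.6473, 0.1483, 0.3043]
tcp_rot: [1.97, 2.44, 0.007]
contact_force: [0.5, 0.5, 0.3]
gripper_width: 0.0438
grip_force: 0.0
```

```bash
python3 st.py; python3 - <<'E'
from pk import *
print(press(bot.read_state()['ee_pos']))
for n in('top','scene'):
    S=grab(n); Q=press(cloud(S)); h=cv2.cvtColor(S['image'],cv2.COLOR_RGB2HSV)
    m=((h[...,0]<6)|(h[...,0]>174))&(h[...,1]>120)&(h[...,2]>60)&(np.hypot(Q[...,0],Q[...,1]-.1)<.06)&(Q[...,2]>.18)
    print(n,'ball',m.sum(),np.median(Q[m],0) if m.any() else '')
save(S,'s7.png',(330,150,450,270),5)
E
```

```text
ee_pos [0.6473 0.1483 0.3043]
tcp_rot [1.9702 2.4401 0.0072]
contact_force [0.4544 0.4584 0.3066]
ft_torque [-0.0018 -0.0503 -0.016 ]
q6 -0.1652 clock 22.8833 w 0.043760320025952405
[0.00207438 0.10095692 0.30434294]
top ball 0 
scene ball 51 [0.00141763 0.08439731 0.24235438]
```

View pics/s7.png

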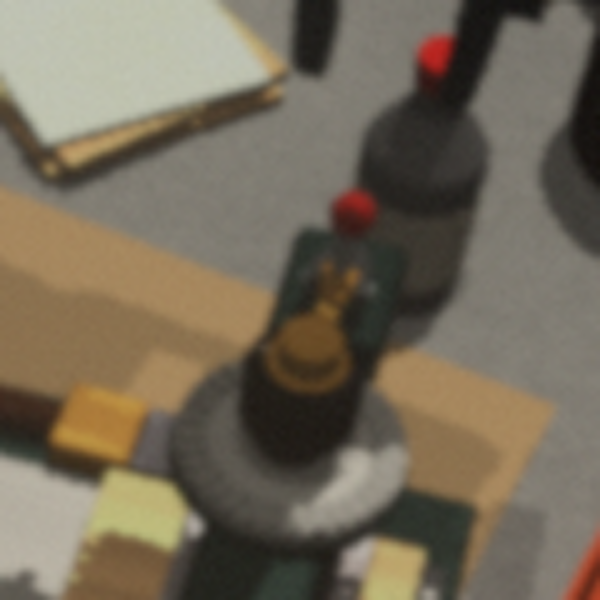

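The pawl is on the wheel again (ball at scene (401,192), z 0.242, same as at the start). Now gripping the knob and ratcheting.

Converted, -101 mm / 750 = -0.1347, 86 mm / 750 = 0.1147.

Call:
send_rows([
  [-0.0533,0,0,0,-0.36],
  [-0.1067,0,0,0,-0.36],
  [-0.1347,0,0,0,-0.36],
  [-0.1347,0,0,0,-0.36],
  [-0.1347,0,0,0,-0.36],
  [-0.1347,0,0,0,-0.36],
  [-0.1347,0,0.0533,0,-0.36],
  [-0.1347,0,0.0933,0,-0.36],
  [-0.1347,0,0.1147,0,-0.36],
  [-0.1347,0,0.1147,0,-0.36],
  [-0.1347,0,0.1147,0,-0.36],
  [-0.1347,0,0.1147,0,0.3],
  [-0.1347,0,0.1147,0,0.3],
  [-0.1347,0,0.1147,0,0.3],
  [-0.1347,0,0.1147,0,0.3],
  [-0.1347,0,0.1147,0,0.3],
  [-0.1347,0,0.1147,0,0.3],
], force=35)

```text
clock: 24.4
ee_pos: [0.668, 0.0496, 0.2159]
tcp_rot: [1.972, 2.442, 0.004]
contact_force: [-0.8, 1.9, 6.5]
gripper_width: 0.0429
grip_force: 35.0
```

```bash
cat > tq.py <<'E'
from h import *
T=[]
for i in range(3):
    s=bot.read_state(); T.append([s['ft_torque'][2],s['joint_torque'][5],s['q'][5]-s['q'][0]]); optics.grab_frame('wrist')
T=np.array(T); print(T.round(4).tolist(),T.mean(0).round(3),s['ee_pos'].round(4),s['contact_force'].round(1),s['clock'])
E
python3 tq.py
```

```text
[[-0.0077, 0.0333, -0.2123], [0.0366, 0.0333, -0.2123], [0.0276, 0.0333, -0.2123]] [ 0.019  0.033 -0.212] [0.668  0.0497 0.216 ] [-0.8  2.   6.5] 24.5
```

Converted, 0.3 rad / 3.1416 = 0.0955.

Call:
send_rows([
  [0,0,0,0.0191,0.3],
  [0,0,0,0.0382,0.3],
  [0,0,0,0.0573,0.3],
  [0,0,0,0.0764,0.3],
  [0,0,0,0.0955,0.3],
])

```text
clock: 24.97
ee_pos: [0.6682, 0.0497, 0.2159]
tcp_rot: [2.318, 2.117, 0.005]
contact_force: [-0.2, 2.8, 5.7]
gripper_width: 0.0429
grip_force: 35.0
```

```bash
python3 tq.py
```

```text
[[0.0512, -0.8875, 0.0905], [-0.1607, -0.2687, 0.0946], [-0.0889, 0.5086, 0.09]] [-0.066 -0.216  0.092] [0.6682 0.0497 0.2159] [0.1 1.4 5. ] 25.0667
```

Converted, 0.1 rad / 3.1416 = 0.0318.

Call:
send_rows([
  [0,0,0,0.0159,0.3],
  [0,0,0,0.0318,0.3],
  [0,0,0,0.0318,0.3],
  [0,0,0,0.0318,0.3],
])

```text
clock: 25.45
ee_pos: [0.6682, 0.0497, 0.2159]
tcp_rot: [2.419, 2.001, 0.005]
contact_force: [0.4, 2.1, 5.8]
gripper_width: 0.043
grip_force: 35.0
```

```bash
python3 tq.py
```

```text
[[-0.0823, -0.011, 0.1882], [-0.1018, -0.0907, 0.1881], [-0.1024, -0.109, 0.188]] [-0.096 -0.07   0.188] [0.6682 0.0497 0.216 ] [0.2 1.8 5.9] 25.55
```

Converted, 0.1 rad / 3.1416 = 0.0318.

Call:
send_rows([
  [0,0,0,0.0159,0.3],
  [0,0,0,0.0318,0.3],
  [0,0,0,0.0318,0.3],
  [0,0,0,0.0318,0.3],
])

```text
clock: 25.93
ee_pos: [0.6683, 0.0496, 0.2159]
tcp_rot: [2.516, 1.878, 0.005]
contact_force: [-0.2, 1.6, 4.8]
gripper_width: 0.0425
grip_force: 35.0
```

```bash
python3 tq.py
```

```text
[[-0.0928, -0.0193, 0.2883], [-0.139, -0.0991, 0.2881], [-0.1172, -0.1176, 0.288]] [-0.116 -0.079  0.288] [0.6682 0.0497 0.2159] [-0.1  1.6  5.5] 26.0333
```

Converted, 0.1 rad / 3.1416 = 0.0318.

Call:
send_rows([
  [0,0,0,0.0159,0.3],
  [0,0,0,0.0318,0.3],
  [0,0,0,0.0318,0.3],
  [0,0,0,0.0318,0.3],
])

```text
clock: 26.42
ee_pos: [0.6683, 0.0497, 0.2159]
tcp_rot: [2.607, 1.75, 0.006]
contact_force: [0.3, 1.7, 5.4]
gripper_width: 0.043
grip_force: 35.0
```

```bash
python3 tq.py
```

```text
[[-0.0837, -0.0111, 0.3883], [-0.1274, -0.091, 0.3881], [-0.1222, -0.1091, 0.388]] [-0.111 -0.07   0.388] [0.6683 0.0497 0.2159] [-0.   1.6  5.7] 26.5167
```

Converted, 0.1 rad / 3.1416 = 0.0318.

Call:
send_rows([
  [0,0,0,0.0159,0.3],
  [0,0,0,0.0318,0.3],
  [0,0,0,0.0318,0.3],
  [0,0,0,0.0318,0.3],
])

```text
clock: 26.9
ee_pos: [0.6684, 0.0496, 0.216]
tcp_rot: [2.691, 1.618, 0.006]
contact_force: [1.6, 2.0, 6.0]
gripper_width: 0.0433
grip_force: 35.0
```

```bash
python3 tq.py
```

```text
[[0.0077, 0.1138, 0.4881], [0.0084, 0.0335, 0.4879], [0.0279, 0.016, 0.4878]] [0.015 0.054 0.488] [0.6684 0.0496 0.216 ] [0.6 1.1 5.6] 27.0
```

Converted, 0.1 rad / 3.1416 = 0.0318.

Call:
send_rows([
  [0,0,0,0.0159,0.3],
  [0,0,0,0.0318,0.3],
  [0,0,0,0.0318,0.3],
  [0,0,0,0.0318,0.3],
])

```text
clock: 27.38
ee_pos: [0.6684, 0.0496, 0.2159]
tcp_rot: [2.768, 1.482, 0.006]
contact_force: [1.2, 2.5, 5.4]
gripper_width: 0.0428
grip_force: 35.0
```

```bash
python3 tq.py; python3 pm.py 2>/dev/null|head -2
```

```text
[[0.0963, 0.185, 0.5879], [0.0216, 0.1052, 0.5878], [0.0836, 0.0868, 0.5877]] [0.067 0.126 0.588] [0.6684 0.0496 0.216 ] [1.6 2.1 5. ] 27.4833
scene platen 0.0717 screw 0.5689
 pack 922 [-0.085  -0.0724  0.0559] [-0.0427  0.0702  0.0637] ((-63.84048843383789, -1.1114578247070312), (142.58364868164062, 42.36204147338867), 89.98580169677734)
```

The torque step and slope put the bite at about 0.60 rad of turn, so the knob is now about 1.0 click past it. Another 0.16 rad puts it about 1.85 clicks past, so the pawl catches 0.85 to 1.85 clicks past the bite.

Converted, 0.16 rad / 3.1416 = 0.0509.

Call:
send_rows([
  [0,0,0,0.0159,0.3],
  [0,0,0,0.0318,0.3],
  [0,0,0,0.0446,0.3],
  [0,0,0,0.0509,0.3],
  [0,0,0,0.0509,0.3],
  [0,0,0,0.0509,0.3],
])

```text
clock: 28.13
ee_pos: [0.6685, 0.0496, 0.2159]
tcp_rot: [2.878, 1.256, 0.007]
contact_force: [2.0, 0.9, 5.0]
gripper_width: 0.0429
grip_force: 35.0
```

```bash
python3 tq.py
```

```text
[[0.1412, 0.2311, 0.7476], [0.2033, 0.1991, 0.7475], [0.2003, 0.1922, 0.7475]] [0.182 0.207 0.748] [0.6684 0.0495 0.2159] [2.1 1.7 4.3] 28.2333
```

Call:
send_rows([
  [0,0,0,0,0.3],
  [0,0,0,0,0.3],
  [0,0,0,0,0.3],
  [0,0,0,0,0.3],
], force=4)

```text
clock: 28.62
ee_pos: [0.6682, 0.0493, 0.2154]
tcp_rot: [2.878, 1.255, 0.005]
contact_force: [0.9, 0.7, 5.9]
gripper_width: 0.0439
grip_force: 4.0
```

Converted, -100 mm / 750 = -0.1333, -80 mm / 750 = -0.1067.

Call:
send_rows([
  [0,0,0,0,-0.36],
  [0,0,0,0,-0.36],
  [0,0,0,0,-0.36],
  [0,0,0,0,-0.36],
  [0,0,-0.0533,0,-0.36],
  [0,0,-0.1067,0,-0.36],
  [0,0,-0.1333,0,-0.36],
  [0,0,-0.1333,0,-0.36],
])

```text
clock: 29.28
ee_pos: [0.6694, 0.0492, 0.3207]
tcp_rot: [2.875, 1.254, 0.014]
contact_force: [0.6, -0.4, 0.5]
gripper_width: 0.0599
grip_force: 0.0
```

```bash
python3 st.py; python3 - <<'E'
from pk import *
S=grab('scene'); Q=press(cloud(S)); h=cv2.cvtColor(S['image'],cv2.COLOR_RGB2HSV)
m=((h[...,0]<6)|(h[...,0]>174))&(h[...,1]>120)&(h[...,2]>60)&(np.hypot(Q[...,0],Q[...,1]-.1)<.06)&(Q[...,2]>.18)
print('ball',m.sum(),np.median(Q[m],0) if m.any() else '')
E
python3 pm.py 2>/dev/null
```

```text
ee_pos [0.6694 0.0492 0.3207]
tcp_rot [2.8748 1.2543 0.014 ]
contact_force [ 0.5941 -0.3887  0.5201]
ft_torque [-0.0238 -0.0401 -0.1002]
q6 0.6449 clock 29.2833 w 0.059866743694923875
ball 18 [-0.00067086  0.08008432  0.23997489]
scene platen 0.0717 screw 0.2454
 pack 918 [-0.085  -0.0714  0.0558] [-0.0428  0.0693  0.0636] ((-63.875675201416016, -1.044769287109375), (140.6645965576172, 42.1617431640625), 89.90744018554688)
  loupe [-0.13715995 -0.11661955  0.0659014 ]
top platen 0.0721 screw 0.6674
 pack 12 [-0.0559 -0.0678  0.0559] [-0.0496 -0.0592  0.0627] ((-52.8176383972168, -63.39636993408203), (8.040000915527344, 5.9137654304504395), 81.69440460205078)
  loupe [-0.13996898 -0.11055075  0.06570232]
```

Pack home and central, pawl down, screw lowered 9 mm, nothing touched. Handing in.

Call:
send_rows([
  [0,0,0,0,-0.36],
  [0,0,0,0,-0.36],
  [0,0,0,0,-0.36],
])

```text
clock: 29.68
ee_pos: [0.6664, 0.0494, 0.3119]
tcp_rot: [-2.878, -1.256, 0.004]
contact_force: [0.4, -0.1, 0.4]
gripper_width: 0.06
grip_force: 0.0
```

```bash
python3 -c "
from h import *
print(workorder.finish_job())"
```

```text
the job is handed in; nothing more can be done
None
```

Job handed in at about 30 s, no verdict returned: the pack is against the back stop, square and about 1 mm off centre; the pawl is on the wheel, the knob is let go, and I estimate the clamp at 23–36 N from the knob torque, not measured directly.

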